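# Pack two carved animals in their wooden case, shut the lid and secure its catch

### The job

Pack the carved camel and the carved ox in the open wooden case: set each down gently, standing on its feet, in a bay of its own. Then lower the hinged lid gently, without slamming it, until it is fully shut, and last turn the wooden catch on the case's left side so that it lies squarely across the lid's edge. Leave the shepherd figure, the jar and the brush where they are.

Things in the scene. Friction and masses are not known exactly. Their poses are not given: they have to be found in the camera images.
- case: Wooden two-bay case, fixed to the bench, 155 (x, front to back) x 245 (y) x 96 mm high without its lid; walls, floor and divider 8 mm thick. Origin: centre of its underside, on the bench; z up. The divider runs along x at y = 0, as high as the rim. Lid hinged along the far (+x) rim. A batten outside the left (+y) wall (x -45 to +25, y 122 to 175, top at z = 102 mm) carries the catch.
- bay_left (a point): Centre of the floor of the case's left bay, at x = 0, y = +59, z = 8 mm in the case's frame. The bay is open at the top, 139 (x) x 110 (y) mm inside, 88 mm deep. Axes as the case.
- bay_right (a point): Centre of the floor of the case's right bay, at x = 0, y = -59, z = 8 mm in the case's frame; same size as the left bay. Axes as the case.
- lid (a joint): Angle of the lid (rad): 0 = shut flat on the rim (hard stop), 1.57 = upright; starts at 1.6 to 1.85, leaning away from the robot (stop at 2.0). A plain wooden board without handle, 155 x 245 x 10 mm, 0.25 kg. The hinge is stiff (0.30 N m friction): the lid stays wherever it is left and must be pushed all the way down; 1 to 5 N near its free edge is enough.
- lid_hinge (a point): Middle of the lid's hinge line: at x = +77.5, y = 0, z = 96.5 mm in the case's frame. The hinge line is parallel to the case's y axis. The point turns with the lid: the board reaches 155 mm from here along the point's -x, and its outer (top) face lies 10 mm along the point's +z.
- lid_edge (a point): Middle of the lid's free edge, on its outer (top) face, 155 mm from the hinge line; moves with the lid. With the lid upright it is 252 mm above the bench. Same axes as lid_hinge.
- catch (a joint): Angle of the catch (rad), counterclockwise from above: 0 = its bar parallel to the case's x axis, clear of the lid; 1.57 = square across the lid's left edge. Starts at 0.15 to 0.50; turns from 0 to 2.4, no stop at 1.57. Light friction (0.05 N m), stays where left. The pale wooden bar, 90 x 16 x 12 mm, underside at z = 108 mm above the bench, turns on a vertical pin through its middle.
- catch_grip (a point): On the catch's pin axis, inside the thumb rib that stands along the top of its bar (50 mm long, 12 mm wide, 30 mm high, top at z = 150 mm above the bench); 14 mm below the rib's top, at x = -10, y = +150, z = +136 mm in the case's frame. Turns with the catch: its x axis runs along the rib. Top of the shut lid: z = 106.5 mm.
- camel: Pale carved wooden camel standing on four legs, about 98 mm long, 34 mm wide, 84 mm high, with one hump and a raised neck and head, about 70 g. Origin: between its feet, on the bench; x along its length to the head, z up. Flat-sided trunk 34 mm wide (y), from x = -32 to +30 and z = 42 to 70 mm: grip it there, across y. Hump top at z = 82 mm.
- ox: Pale carved wooden ox standing on four sturdy legs, about 99 mm long, with low head and dark horns spreading 54 mm, 83 mm high, about 90 g. Origin: between its feet, on the bench; x along its length to the head, z up. Flat-sided trunk 36 mm wide (y), from x = -37 to +33 and z = 35 to 69 mm: grip it there, across y.
- shepherd: Bystander: pale wooden standing human figure in a long robe, 48 mm across at the foot, 135 mm high. Origin: centre of its foot, on the bench. It shares the three places beside the case with the two animals.
- jar: Bystander: white glue jar with steel lid, 60 mm across, 85 mm high. Origin: centre of its underside.
- brush: Bystander: brush lying on the bench, 180 mm long along its x. Origin: centre of its underside.

How it is judged:
By the outcome, as a careful person would: the job done as asked, in the order asked, and still so for the second after the job is handed in, with the robot touching nothing.
It also fails if it takes over 72 s, if anything falls off the work surface, if the arm or the gripper's body presses on something with over 40 N, if the wrist force passes 120 N, or if a joint passes its speed limit or range.

### The arm

A 6-joint arm with a two-finger parallel gripper is mounted at the origin on the work surface. World frame = base frame: x ahead of the robot, y to its left, z up, the work surface at z = 0. Lengths are in m, angles in rad, forces in N, time in s.
With the tool pointing down it reaches from about 0.275 to 0.825 m from the base axis. Payload 5.2 kg.
Tool frame: the origin (TCP) lies midway between the tips of the shut fingers; the grasp point (between the pads) lies behind it (r.grip_point_offset is the z of the grasp point in the tool frame, in m); z points along the fingers, y is the line along which they close (so a half turn about z gives the same grasp; the last joint's range is limited). The gripper opens to 93 mm and grips with 3 to 60 N. Pads are 15 mm wide; open, the fingers measure 128 mm over their backs; the gripper's body (75 mm by 188 mm) begins 65 mm behind the grasp point.
Start: joints at [1.086, 0.259, 1.535, -0, 1.348, -0.203], TCP at [0.153, 0.528, 0.196] pointing down, gripper open.
Joint ranges: [-3.14, 3.14], [-0.91, 2.08], [0.19, 2.58], [-1.22, 4.36], [0.22, 2.71], [-3.12, 3.12]. Speed limits (rad/s): [2.57, 2.57, 3.14, 3.14, 3.14, 3.14].

### API

Orientations are given as a unit quaternion [w, x, y, z].
In Python, from workcell import r, fingers, inverse_kinematics, optics, workorder gives the robot as it stands. The module is installed in compiled form; this text tells all that it offers. Calls block until the motion is done:
- r.goto(position, orientation): joint-space move of the TCP to a pose.
- r.move_linear(position, ori=None, v=0.15, max_force=None): straight line of the TCP; ori=None keeps the orientation; v is the mean speed in m/s. With max_force (N) it stops when the force on the tool has changed by that much, and returns True; else False.
- r.set_joints(angles): joint-space move.
- fingers.move_gripper(opening, force=None): finger opening in m; force is the grip in N (None keeps the last); returns when the fingers have stopped.
- r.dwell(seconds).
- inverse_kinematics(position, orientation): joint angles nearest the present ones, or None.
- optics.read_camera(name): name is "side" or "top" or "wrist"; returns the picture (420x560x3 uint8, blue, green, red); there is no depth.
- optics.camera_info(name): a dict with "intrinsics" (3x3 intrinsics, pixels), "world_from_camera" (4x4, takes a point from camera to world coordinates). Camera axes: x right, y up, looking along -z (the intrinsics and any distortion apply to the point x, -y, -z); pixel columns grow to the right and rows downward; lengths in m; the calibration is good to about 2 mm. A picture is of the moment at which its call begins: read the wrist's pose just before it. camera_info takes no time and is no camera call; for the wrist camera it gives the pose at the moment of the call.
A pose or a line that the arm cannot do raises r.IKError and nothing moves.
- workorder.hand_in(): hands the job in; it is judged then, once.
Readings, each from a call of its own:
- r.get_time(): time.
- r.get_joints(): joint angles.
- r.get_qvel(): joint speeds.
- r.get_effort(): joint torques, N m.
- r.get_ee_pos(): TCP position.
- r.get_eef_rot(): TCP orientation.
- r.get_ft_force(): force on the tool from outside, world axes, zero at the start.
- r.get_wrist_torque(): the same for the moment, N m.
- r.get_finger_gap(): finger opening in m.
- r.get_finger_force(): force on a finger pad.
Only numpy, scipy, OpenCV 4.12 (cv2) and the standard library are available. Lean on these libraries where they do the work, as an engineer would, in place of code of your own. Each camera call takes 0.05 s, during which the arm holds its last target. There are 200 camera calls.

## Working session

There is one attempt and no reset: what is moved stays moved. The work goes in short steps, each a Python script; the robot and the scene stay as the last script left them, time stands still between calls to the robot, and variables do not carry over. Pictures are saved under pics/ and viewed, at most 10 in all, crops included, and the job is handed in when it is done.

```bash
mkdir -p pics; python3 - <<'E'
from workcell import r, fingers, inverse_kinematics, optics, workorder
import cv2, numpy as np
np.set_printoptions(precision=4,suppress=True)
for n in ["side","top","wrist"]:
    i=optics.camera_info(n); print(n,{k:v for k,v in i.items()})
    im=optics.read_camera(n); cv2.imwrite(f"pics/{n}0.png",im)
print(r.grip_point_offset,r.get_time(),r.get_eef_rot())
E
```

```text
side {'intrinsics': array([[396.3373,   0.    , 272.1975],
       [  0.    , 396.3373, 206.5975],
       [  0.    ,   0.    ,   1.    ]]), 'world_from_camera': array([[ 0.9619,  0.1567, -0.2241,  0.4018],
       [-0.2733,  0.5797, -0.7677, -0.6865],
       [ 0.0096,  0.7996,  0.6004,  0.6022],
       [ 0.    ,  0.    ,  0.    ,  1.    ]])}
top {'intrinsics': array([[486.6317,   0.    , 279.0112],
       [  0.    , 486.6317, 204.7252],
       [  0.    ,   0.    ,   1.    ]]), 'world_from_camera': array([[ 0.0075,  0.9849, -0.1732,  0.3609],
       [-0.9999,  0.0052, -0.0138, -0.0444],
       [-0.0127,  0.1733,  0.9848,  1.3199],
       [ 0.    ,  0.    ,  0.    ,  1.    ]])}
wrist {'intrinsics': array([[333.5784,   0.    , 277.3691],
       [  0.    , 333.5784, 208.5202],
       [  0.    ,   0.    ,   1.    ]]), 'world_from_camera': array([[ 0.2787, -0.9186, -0.2802,  0.0749],
       [ 0.9604,  0.2662,  0.0823,  0.5494],
       [-0.001 , -0.2921,  0.9564,  0.3839],
       [ 0.    ,  0.    ,  0.    ,  1.    ]])}
-0.0188 0.15 [-0.0002  0.1405  0.9901 -0.0007]
```

View pics/top0.png

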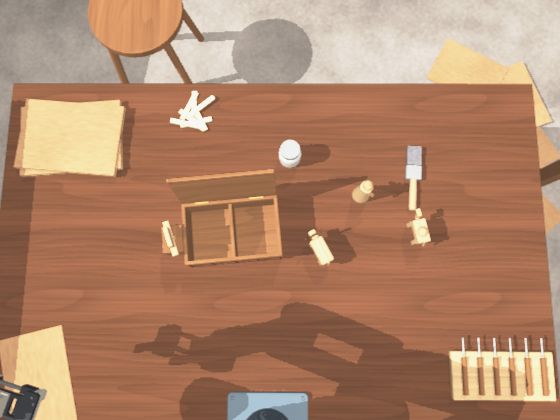

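View pics/side0.png

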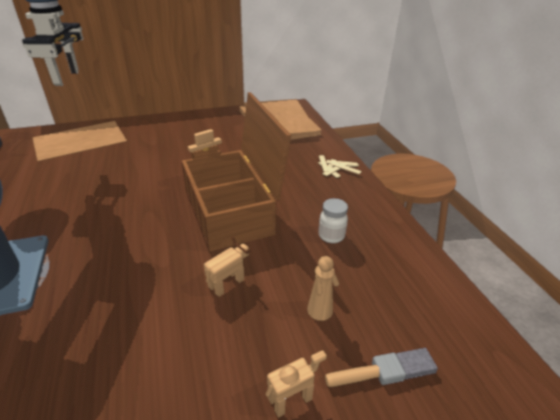

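The top view shows the case around (232,230), the catch at (170,238), the ox at (321,248) with its head towards (316,233), the shepherd at (364,191) and the camel at (420,230) with its head towards (419,213). The side view agrees with this. Next I'll take closer wrist views from two places.

```bash
cat > h.py <<'E'
from workcell import r, fingers, inverse_kinematics, optics, workorder
import cv2, numpy as np, json
np.set_printoptions(precision=4,suppress=True)
def q(psi): return [0,np.cos(psi/2),np.sin(psi/2),0]   # tool down, tool x at angle psi
def rays(info,px):
    px=np.atleast_2d(np.array(px,float)); K=np.array(info["intrinsics"]); T=np.array(info["world_from_camera"])
    d=np.c_[(px[:,0]-K[0,2])/K[0,0],-(px[:,1]-K[1,2])/K[1,1],-np.ones(len(px))]
    return T[:3,3],d@T[:3,:3].T
def onz(info,px,z):
    o,d=rays(info,px); return o+d*((z-o[2])/d[:,2])[:,None]
def tri(obs):   # [(info,px),...] -> point, residual
    A=np.zeros((3,3));b=np.zeros(3);L=[]
    for i,p in obs:
        o,d=rays(i,p);d=d[0]/np.linalg.norm(d[0]);P=np.eye(3)-np.outer(d,d);A+=P;b+=P@o;L.append((P,o))
    x=np.linalg.solve(A,b);return x,max(np.linalg.norm(P@(x-o)) for P,o in L)
def snap(name,tag):
    i=optics.camera_info(name);im=optics.read_camera(name);cv2.imwrite(f"pics/{tag}.png",im)
    json.dump({k:np.array(v).tolist() for k,v in i.items()},open(f"pics/{tag}.json","w"));return i,im
def load(tag): return json.load(open(f"pics/{tag}.json")),cv2.imread(f"pics/{tag}.png")
E
python3 - <<'E'
from h import *
t=optics.camera_info("top")
for n,p,z in [("case rim",[(186,204),(277,197),(281,256),(187,265)],.096),("ox",[(321,248)],.06),("camel",[(420,230)],.06),("shep",[(364,195)],.07),("catch",[(170,238)],.13),("lidtop",[(167,178),(273,172)],.25)]:
    print(n,onz(t,p,z).tolist())
for k,(x,y) in enumerate([(0.36,0.02),(0.36,-0.28)]):
    r.goto([x,y,0.30],q(np.pi)); r.dwell(.1); snap("wrist",f"w{k}"); print(r.get_time(),r.get_ee_pos(),r.get_joints())
a=[cv2.imread(f"pics/w{k}.png") for k in (0,1)]
E
```

```text
case rim [[0.5768018904795332, 0.21090116786667126, 0.09600000000000009], [0.5962263601886344, -0.02201315242218452, 0.09600000000000009], [0.4456613672676948, -0.0332764939400252, 0.09600000000000009], [0.4216315752646905, 0.2020754888475207, 0.09600000000000009]]
ox [[0.46945633803517134, -0.1362350473528252, 0.06000000000000005]]
camel [[0.517805630481611, -0.3932800933916092, 0.06000000000000005]]
shep [[0.6076867147284875, -0.24871471739251277, 0.07000000000000006]]
catch [[0.48565433448874673, 0.2398177407101024, 0.1299999999999999]]
lidtop [[0.6091053182332296, 0.22426973527788316, 0.25], [0.6240875889546083, -0.015324445498626306, 0.25]]
2.3083 [0.36   0.0205 0.2999] [-0.2555 -0.1552  1.7257  0.0001  1.5715 -1.8274]
3.6083 [ 0.3605 -0.2787  0.3003] [-0.904   0.0313  1.5526  0.0003  1.5572 -2.4769]
```

View pics/w0.png

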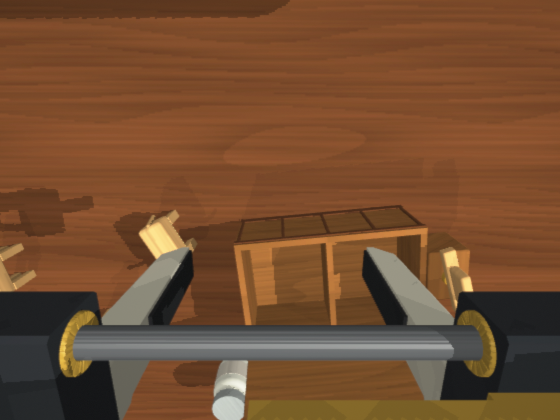

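View pics/w1.png

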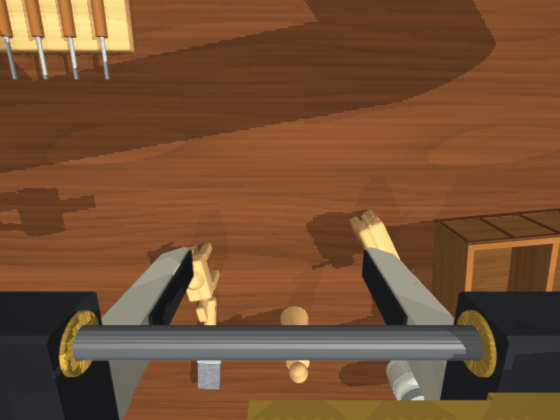

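In w0 the case rim spans about (237,243) to (427,228), the ox is near (165,235) and the catch near (455,275). In w1 the camel at (205,265) is partly hidden by a finger. The fingers cover the objects in both, so I'll look again with the camera directly above the targets.

```bash
python3 - <<'E'
from h import *
for tag,p in [("a0",(.40,-.33,.20)),("a1",(.40,-.20,.20)),("c0",(.42,.05,.30)),("c1",(.42,.14,.30))]:
    r.goto(p,q(0)); r.dwell(.15); snap("wrist",tag)
    if tag=="a0": print(r.get_joints())
print(r.get_time(),r.get_joints())
for m in "ac":
    cv2.imwrite(f"pics/m{m}.png",np.vstack([load(f"{m}{k}")[1][:300] for k in (0,1)]))
E
```

```text
[-0.9051  0.1989  1.6019  0.      1.3406  0.6656]
9.1417 [ 0.0666  0.0068  1.5787 -0.0004  1.5564  1.6391]
```

View pics/ma.png

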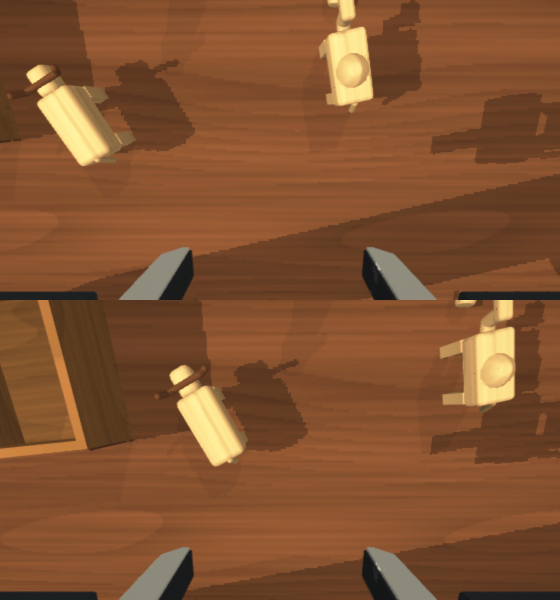

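View pics/mc.png

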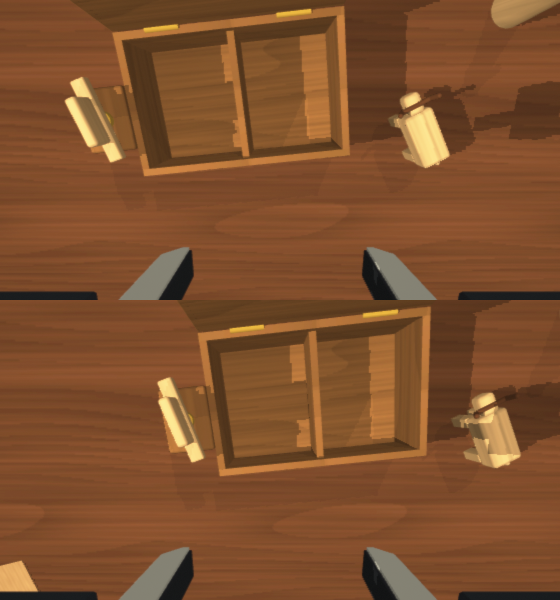

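ma shows the ox trunk in a0 from (38,103) to (117,152) and in a1 from (178,100) to (245,160), plus the camel with its hump at (352,70) in a0. mc shows the case rim corners in c0 at (115,33), (344,7), (349,152) and (146,175), with the catch at (95,120). I'll zoom in on the parts that need accurate pixels.

```bash
python3 - <<'E'
from h import *
T=[("a0",34,58),("a1",162,58),("a0",308,10),("a1",434,10),("c0",55,70),("c1",145,70)]
tiles=[]
for t,x,y in T:
    c=cv2.resize(load(t)[1][y:y+98,x:x+88],None,fx=3,fy=3,interpolation=cv2.INTER_CUBIC)
    for k in range(0,98,10):
        cv2.line(c,(0,3*k),(4,3*k),(255,255,255),1); 
        if k<88: cv2.line(c,(3*k,0),(3*k,4),(255,255,255),1)
    cv2.putText(c,f"{t} {x},{y}",(150,290),0,.4,(255,255,255),1); tiles.append(c)
cv2.imwrite("pics/zoom.png",np.vstack([np.hstack(tiles[0:6:2]),np.hstack(tiles[1:6:2])]))
i0,i1=load("c0")[0],load("c1")[0]
P=[tri([(i0,a),(i1,b)]) for a,b in zip([(115,33),(344,7),(349,152),(146,175)],[(200,34),(430,8),(427,154),(221,174)])]
for p in P: print(p)
Z=[(onz(i0,a,.096)[0]+onz(i1,b,.096)[0])/2 for a,b in zip([(115,33),(344,7),(349,152),(146,175)],[(200,34),(430,8),(427,154),(221,174)])]
Z=np.array(Z);print(Z,Z.mean(0)); e=[Z[0]-Z[1],Z[3]-Z[2],Z[0]-Z[3],Z[1]-Z[2]]
for k,v in enumerate(e): print(np.linalg.norm(v),np.degrees(np.arctan2(v[1],v[0])))
E
```

```text
(array([0.577 , 0.2199, 0.0943]), np.float64(0.00033657189493161067))
(array([ 0.6009, -0.0222,  0.094 ]), np.float64(0.00019858575213295193))
(array([ 0.451 , -0.0345,  0.1031]), np.float64(0.001032966130354799))
(array([0.4245, 0.2055, 0.0932]), np.float64(0.0006190877854807988))
[[ 0.5766  0.2193  0.096 ]
 [ 0.6004 -0.0216  0.096 ]
 [ 0.45   -0.0369  0.096 ]
 [ 0.425   0.2047  0.096 ]] [0.513  0.0914 0.096 ]
0.24211806069640965 95.62761020177149
0.24287908532735314 95.89891444582409
0.15230881642415284 5.522758926435642
0.15115925698958693 5.8093904797226825
```

View pics/zoom.png

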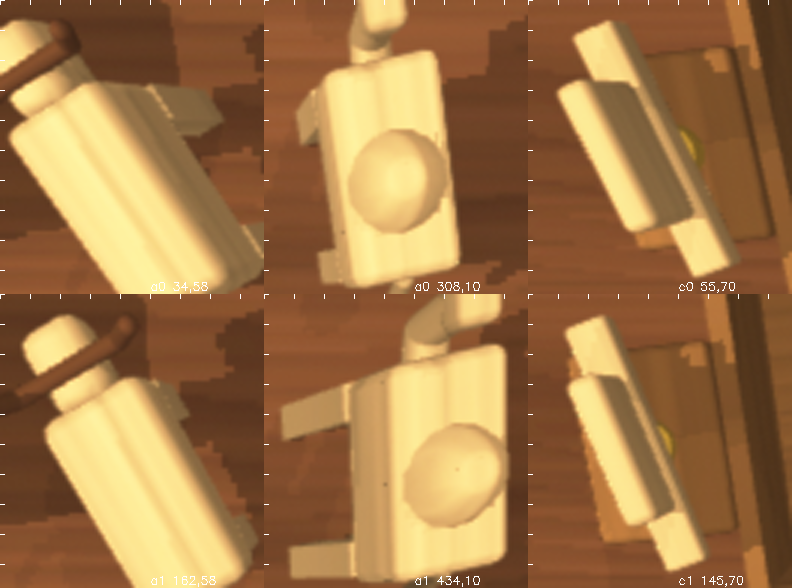

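The zoom shows clear trunk-top corners and rib ends. For example, the ox front-trunk corners in a1 are about (178,103) and (207,86), the camel trunk in a0 runs (328,35) to (373,97), and the rib top in c0 runs (70,98) to (94,146). I'll triangulate these.

```bash
python3 - <<'E'
from h import *
a0,a1,c0,c1=[load(t)[0] for t in ("a0","a1","c0","c1")]
def T(n,i,j,p,s):
    x,e=tri([(i,p),(j,s)]);print(n,x,round(e*1e3,1));return x
ang=lambda v:np.degrees(np.arctan2(v[1],v[0]))
FL=T("oxFL",a0,a1,(37.3,102.8),(177.7,103.3));FR=T("oxFR",a0,a1,(63.3,86),(207,86));H=T("oxhead",a0,a1,(42.3,65.3),(177,70))
RL=T("oxRL",a0,a1,(80,164),(220,165))
print("z.067 L edge",onz(a1,[(177.7,103.3),(217,164)],.067), ang(FL-RL))
print("FL-FR",ang(FL-FR)-90,np.linalg.norm(FL-FR),np.linalg.norm(FL-RL))
e=onz(a1,[(177.7,103.3),(217,164)],.067);print(ang(e[0]-e[1]))
e=onz(a0,[(37.3,103),(73.3,156)],.067);print(ang(e[0]-e[1]))
C=[T("camel",a0,a1,p,s) for p,s in zip([(327.7,35),(365.7,26.7),(372.7,97.3),(338.3,105)],[(476,36),(514.3,27.7),(514.3,97),(474.3,104.7)])]
print("camel c",np.mean(C,0),ang(C[0]-C[3]),ang(C[1]-C[2]),ang(C[0]-C[1])-90,np.linalg.norm(C[0]-C[3]),np.linalg.norm(C[0]-C[1]))
f=T("ribF",c0,c1,(69.7,98.3),(163.3,98.7));b=T("ribR",c0,c1,(94,146),(183,146));print((f+b)/2,ang(f-b))
cy=np.radians(5.7);R=np.array([[np.cos(cy),-np.sin(cy)],[np.sin(cy),np.cos(cy)]]);print("pin pred",np.array([.513,.0914])+R@[-.01,.15], "rib in case",R.T@((f+b)[:2]/2-[.513,.0914]))
# lid edge: top camera corners at free edge
t=optics.camera_info("top");s=optics.camera_info("side")
for n,p,s_ in [("lidL",(167,178),(250,97))]: T(n,t,s,p,s_)
E
```

```text
oxFL [ 0.4857 -0.111   0.0681] 0.0
oxFR [ 0.5002 -0.1395  0.0712] 0.2
oxhead [ 0.5184 -0.106   0.0432] 1.9
oxRL [ 0.4316 -0.1496  0.0835] 0.3
z.067 L edge [[ 0.4857 -0.1107  0.067 ]
 [ 0.4295 -0.1438  0.067 ]] 35.45077099483152
FL-FR 27.024847640768996 0.032068399034631365 0.0682035844495957
30.523538365530914
26.653436559406508
camel [ 0.5413 -0.3748  0.0686] 0.4
camel [ 0.548  -0.4076  0.0673] 0.4
camel [ 0.4905 -0.4179  0.0692] 0.1
camel [ 0.4839 -0.3889  0.0582] 0.1
camel c [ 0.5159 -0.3973  0.0659] 13.785150088080432 10.22488118461732 11.542561596141852 0.05998249480236759 0.03342314222924526
ribF [0.5101 0.2479 0.1491] 0.2
ribR [0.4644 0.2335 0.1462] 0.0
[0.4873 0.2407 0.1477] 17.485265615296537
pin pred [0.4882 0.2397] rib in case [-0.0108  0.1511]
lidL [0.6109 0.2285 0.234 ] 1.9
```

The heights check out: trunk tops at about 0.068–0.070, the rim at about 0.095 and the rib top at about 0.148. The case centre is (0.513, 0.091) with a yaw of 5.7°. The ox goes in the left bay along y, because the gripper body would hit the catch rib otherwise. The camel goes in the right bay along x. One aligned close look at the ox comes first.

```bash
python3 - <<'E'
from h import *
a=np.radians(28); u=np.array([np.cos(a),np.sin(a)])
c=np.array([.466,-.140])-.075*u
fingers.move_gripper(.078)
r.goto([*c,.20],q(a)); r.dwell(.2); i,im=snap("wrist","o2")
x0,y0=190,20
crop=cv2.resize(im[y0:y0+200,x0:x0+200],None,fx=3,fy=3,interpolation=cv2.INTER_CUBIC)
for k in range(0,200,10):
    L=14 if k%50==0 else 5
    cv2.line(crop,(0,3*k),(L,3*k),(255,255,255),1);cv2.line(crop,(3*k,0),(3*k,L),(255,255,255),1)
cv2.imwrite("pics/o2z.png",crop); print(r.get_time())
E
```

```text
11.15
```

View pics/o2z.png

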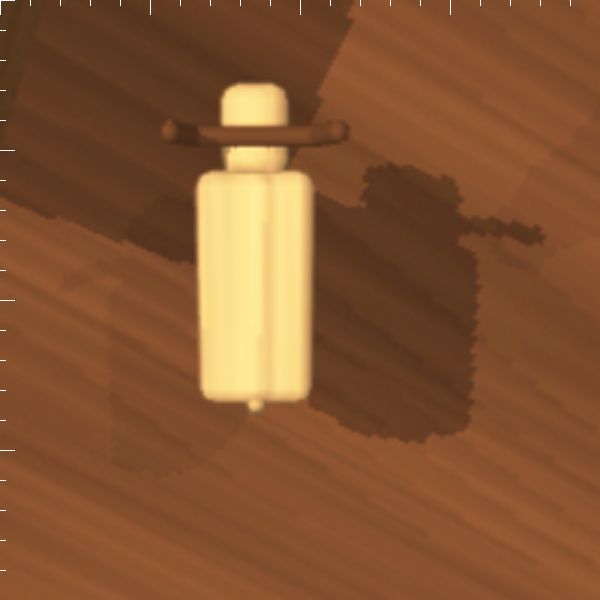

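The ox is exactly aligned in the image: trunk at crop x 198–312, rows 172–401, head tip at row 83, tail at row 411, so its yaw is about 28°. I'll grasp it and lift.

```bash
cat >> h.py <<'E'
CY=np.radians(5.7); CC=np.array([.513,.0914]); CR=np.array([[np.cos(CY),-np.sin(CY)],[np.sin(CY),np.cos(CY)]])
def case(x,y,z): return [*(CC+CR@np.array([x,y])),z]
E
python3 - <<'E'
from h import *
i,_=load("o2"); a=np.radians(28); u=np.array([np.cos(a),np.sin(a)]);w=np.array([-u[1],u[0]])
px=np.array([(198,172),(312,172),(311,401),(200,401),(255,172),(255,401),(255,83),(255,411)])/3+[190,20]
P=onz(i,px,.067)[:,:2]; Hd=onz(i,px[6:7],.05)[0,:2];Tl=onz(i,px[7:8],.06)[0,:2]
print("width",np.linalg.norm(P[0]-P[1]),np.linalg.norm(P[2]-P[3]),"len",np.linalg.norm(P[4]-P[5]))
mid=P[:4].mean(0); org=mid+.002*u
print("org",org,"yaw L,R edge",[np.degrees(np.arctan2(*(v[::-1]))) for v in (P[0]-P[3],P[1]-P[2])],"head,tail x:",(Hd-org)@u,(Tl-org)@u,"side",(Hd-org)@w)
g=org+.002*u
r.goto([*g,.11],q(a)); 
hit=r.move_linear([*g,.036],v=.12,max_force=8); print("hit",hit,r.get_ee_pos())
fingers.move_gripper(.02,force=15); print("gap",r.get_finger_gap(),r.get_finger_force())
r.move_linear([*g,.175],v=.15); r.dwell(.1)
print(r.get_finger_gap(),r.get_finger_force(),r.get_time(),r.get_ft_force())
E
```

```text
width 0.0342699968816946 0.035583420546392346 len 0.06853142306740333
org [ 0.4658 -0.1387] yaw L,R edge [np.float64(27.517381515206896), np.float64(28.6154392371329)] head,tail x: 0.0592835762520614 -0.04047058648375179 side 0.00012027707717862398
hit False [ 0.4682 -0.1386  0.0371]
gap 0.03579259914341584 14.97243046760559
0.03613753868869885 14.962316751480103 14.375 [-0.0009  0.3427 -1.7504]
```

```bash
python3 - <<'E'
from h import *
a=CY+np.pi/2
r.goto([.42,-.02,.185],q(a))
r.move_linear(case(-.020,.0516,.185),v=.2)
print(r.get_ee_pos(),case(-.020,.0516,0),r.get_joints()); r.dwell(.2)
snap("top","t1"); snap("side","s1"); snap("wrist","w5")
ims=[load(t)[1] for t in ("t1","s1")]
A=cv2.resize(ims[0][170:290,140:310],None,fx=2.3,fy=2.3,interpolation=cv2.INTER_CUBIC)
B=cv2.resize(ims[1][70:270,130:330],(392,392),interpolation=cv2.INTER_CUBIC)
H=276
cv2.imwrite("pics/over.png",np.hstack([A[:H],B[:H]])); print(r.get_time())
E
```

```text
[0.4877 0.1399 0.1848] [np.float64(0.4879739895140037), np.float64(0.1407584724151265), 0] [ 0.0597  0.1904  1.6511 -0.0006  1.3009 -0.039 ]
16.6833
```

View pics/over.png

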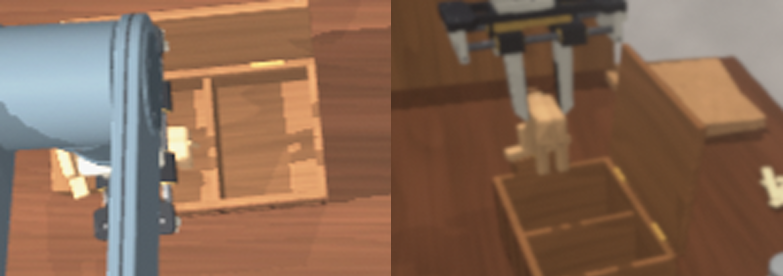

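The side view shows the ox hanging upright, the gripper body running along x, and its right end clear of the lid. I'll lower it into the left bay, stopping on contact.

```bash
python3 - <<'E'
from h import *
p=lambda z:case(-.020,.0522,z)
h1=r.move_linear(p(.062),v=.08,max_force=5); print("rough",h1,r.get_ee_pos())
if not h1:
    f0=r.get_ft_force(); h=r.move_linear(p(.0425),v=.02,max_force=2.0); print("touch",h,r.get_ee_pos(),np.array(r.get_ft_force())-f0)
    g=r.get_finger_gap(); fingers.move_gripper(g+.010); r.dwell(.1); print(r.get_finger_gap(),r.get_ee_pos())
    e=r.get_ee_pos(); print("up",r.move_linear([e[0],e[1],.125],v=.1,max_force=6),r.get_ee_pos())
print(r.get_time())
E
```

```text
rough False [0.4883 0.1414 0.0625]
touch True [0.4876 0.1413 0.0439] [-1.2124 -0.4842  6.3273]
0.04594258771086716 [0.4867 0.1412 0.0431]
up False [0.4861 0.1412 0.1244]
20.7083
```

```bash
python3 - <<'E'
from h import *
i=load("a0")[0]; C=onz(i,[(327.7,35),(365.7,26.7),(372.7,97.3),(338.3,105)],.069)[:,:2]
i1=load("a1")[0]; D=onz(i1,[(476,36),(514.3,27.7),(514.3,97),(474.3,104.7)],.069)[:,:2]
for E in (C,D): print(E.mean(0),[np.degrees(np.arctan2(*(v[::-1]))) for v in (E[0]-E[3],E[1]-E[2])],np.linalg.norm(E[0]-E[3]),np.linalg.norm(E[0]-E[1]))
yaw=np.radians(11); u=np.array([np.cos(yaw),np.sin(yaw)])
m=(C.mean(0)+D.mean(0))/2; print(m)
e=r.get_ee_pos(); r.move_linear([.42,.09,.2],v=.2)
fingers.move_gripper(.075)
b=m-.075*(-u)   # camera (tool +x = -u) above camel
r.goto([*b,.215],q(yaw+np.pi)); r.dwell(.15); _,im=snap("wrist","k2"); _,tp=snap("top","t2")
A=im[0:240,160:400]; A=cv2.resize(A,None,fx=2,fy=2,interpolation=cv2.INTER_CUBIC)
for k in range(0,240,10): cv2.line(A,(0,2*k),(12 if k%50==0 else 4,2*k),(255,255,255),1);cv2.line(A,(2*k,0),(2*k,12 if k%50==0 else 4),(255,255,255),1)
B=cv2.resize(tp[170:280,160:290],(314,266),interpolation=cv2.INTER_CUBIC); B=np.vstack([B,np.zeros((480-266,314,3),np.uint8)])
cv2.imwrite("pics/k2z.png",np.hstack([A,B])); print(r.get_time(),r.get_joints())
E
```

```text
[ 0.5159 -0.3968] [np.float64(11.939105320326899), np.float64(10.618603427177678)] 0.05914522381712208 0.03301967873856796
[ 0.5157 -0.3955] [np.float64(8.236925787559), np.float64(11.619754730987832)] 0.057429248561819406 0.03248727960375919
[ 0.5158 -0.3961]
24.375 [-0.7323  0.5301  1.082   0.      1.5292 -2.4958]
```

View pics/k2z.png

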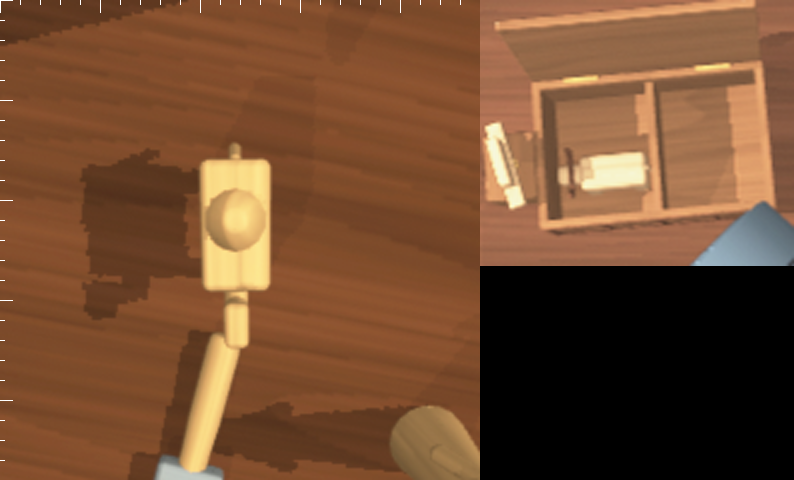

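The camel is aligned with the tool, and its trunk sits at crop x 201–270, rows 159–290. The top inset shows the ox standing in the left bay, clear of the walls. Next I'll grasp the camel and carry it to the right bay.

```bash
python3 - <<'E'
from h import *
i,_=load("k2"); yaw=np.radians(11)
px=np.array([(201,159),(270,159),(270,290),(203,290)])/2+[160,0]
P=onz(i,px,.069)[:,:2]; yw=[np.degrees(np.arctan2(*(v[::-1]))) for v in (P[3]-P[0],P[2]-P[1])]; print(yw)
yaw=np.radians(np.mean(yw)); u=np.array([np.cos(yaw),np.sin(yaw)])
org=P.mean(0)+.001*u
hd=(onz(i,[(160+236/2,347/2)],.075)[0,:2]-org)@u; tl=(onz(i,[(160+235/2,144/2)],.06)[0,:2]-org)@u
print("org",org,"len",np.linalg.norm(P[3]-P[0]),"head,tail",hd,tl)
ps=yaw+np.pi; cur=r.get_ee_pos()
r.move_linear([*org,.12],q(ps),v=.15)
hit=r.move_linear([*org,.040],v=.1,max_force=8); print("hit",hit,r.get_ee_pos())
fingers.move_gripper(.02,force=15); print("gap",r.get_finger_gap(),r.get_finger_force())
r.move_linear([*org,.19],v=.18); r.dwell(.1)
print(r.get_finger_gap(),r.get_finger_force(),r.get_time())
s=-(hd+tl)/2; print("place x",s)
r.goto([.46,-.12,.19],q(CY+np.pi)); 
r.move_linear(case(s,-.059,.19),v=.2)
e=np.array(r.get_ee_pos()); d=np.array(case(s,-.059,.19))-e; print("err",d,r.get_time())
h1=r.move_linear(case(s,-.059,.070),v=.1,max_force=5); print("rough",h1,r.get_ee_pos())
if not h1:
    h=r.move_linear(case(s,-.059,.0465),v=.02,max_force=2.0); print("touch",h,r.get_ee_pos())
    g=r.get_finger_gap(); fingers.move_gripper(g+.012); r.dwell(.1); print(g,r.get_finger_gap())
    e=r.get_ee_pos(); print("up",r.move_linear([e[0],e[1],.125],v=.1,max_force=6),r.get_ee_pos())
print(r.get_time())
E
```

```text
[np.float64(11.10146338931175), np.float64(11.90171652750024)]
org [ 0.5171 -0.3959] len 0.0608219261849544 head,tail 0.05691720307128216 -0.038786632451607336
hit False [ 0.5176 -0.3963  0.0407]
gap 0.033410326179243395 14.998754113912582
0.033952029370934035 14.997087121009827 28.0833
place x -0.009065285309837412
err [0.0001 0.0009 0.0002] 30.125
rough False [0.5104 0.0317 0.0706]
touch True [0.5096 0.0318 0.048 ]
0.03378963196400469 0.04563071248297472
up False [0.5083 0.032  0.1244]
33.975
```

Both animals are set down. Now I'll close the lid: go behind it with shut fingers and follow its arc down.

```bash
python3 - <<'E'
from h import *
e=r.get_ee_pos(); r.move_linear([e[0],e[1],.30],v=.25)
fingers.move_gripper(0.0,force=20)
r.move_linear(case(.150,0,.30),v=.3)
print("down",r.move_linear(case(.150,0,.215),v=.15,max_force=6),r.get_ee_pos(),r.get_time())
hx,hz,s=.0775,.0965,.135
f0=np.array(r.get_ft_force())
for th in list(np.radians([85,70,56,42,30,20,12,6])):
    C=np.array([hx-s*np.cos(th)+.010*np.sin(th)+.0075, hz+s*np.sin(th)+.010*np.cos(th)])
    h=r.move_linear(case(C[0],0,C[1]),v=.09 if th>.3 else .05,max_force=18)
    print(round(np.degrees(th)),h,np.array(r.get_ft_force())-f0)
    if h: break
print(r.get_ee_pos(),r.get_time())
E
```

```text
down False [0.6625 0.1059 0.2166] 37.1167
85 False [-0.5104 -0.4475 -0.3362]
70 False [ 0.1848  0.6223 -1.0816]
56 False [ 0.1162  0.5245 -0.7849]
42 False [1.1192 0.5189 0.9097]
30 False [-0.3035 -1.1038  0.4445]
20 False [ 0.5292 -0.2381 -0.4393]
12 False [ 0.7545  0.0951 -0.3454]
6 False [-0.0708 -1.2982 -0.0965]
[0.4647 0.0866 0.1202] 41.4417
```

```bash
python3 - <<'E'
from h import *
h=r.move_linear(case(-.050,0,.1005),v=.02,max_force=9); print("press",h,r.get_ee_pos(),r.get_ft_force())
r.dwell(.1); print(r.get_ee_pos(),r.get_ft_force())
snap("side","s3"); e=r.get_ee_pos(); r.move_linear([e[0],e[1],.22],v=.2); print(r.get_time())
i,_=snap("top","t3"); snap("wrist","w6")
E
python3 - <<'E'
import cv2,numpy as np
a,b=cv2.imread("pics/t2.png"),cv2.imread("pics/t3.png")
for (x,y) in [(200,185),(260,180),(200,225),(255,220),(210,250),(262,250)]: print((x,y),a[y-2:y+3,x-2:x+3].mean((0,1)).round(),b[y-2:y+3,x-2:x+3].mean((0,1)).round())
E
```

```text
press False [0.4634 0.0864 0.1006] [ 0.6965 -0.1065 -0.4693]
[0.4634 0.0864 0.1007] [-0.7019  0.1155  0.1565]
43.5
(200, 185) [ 73. 105. 150.] [104. 153. 214.]
(260, 180) [ 71. 103. 146.] [104. 152. 210.]
(200, 225) [ 82. 118. 169.] [216. 201. 174.]
(255, 220) [ 78. 112. 161.] [75. 71. 70.]
(210, 250) [ 94. 132. 180.] [127. 117. 102.]
(262, 250) [ 89. 129. 186.] [ 97. 101. 107.]
```

The press met nothing, so the lid did not follow the fingers. I'll measure where it stands, numerically.

```bash
python3 - <<'E'
import cv2,numpy as np
from h import *
for t in ("top0","t2","t3"):
    im=cv2.imread(f"pics/{t}.png").astype(int)
    for x in (178,262): print(t,x,[int(v) for v in im[150:214:2,x-1:x+2,2].mean(1)])
for t in ("side0","s1","s3"):
    im=cv2.imread(f"pics/{t}.png").astype(int)
    print(t,[int(v) for v in im[130,230:330:4,2]]);print([int(v) for v in im[160,230:330:4,2]])
E
```

```text
top0 178 [159, 165, 177, 174, 165, 162, 169, 164, 173, 169, 163, 167, 173, 166, 219, 230, 158, 157, 160, 150, 148, 154, 154, 154, 157, 172, 162, 168, 171, 176, 167, 181]
top0 262 [161, 168, 168, 172, 174, 168, 169, 172, 178, 175, 224, 235, 167, 155, 152, 151, 145, 151, 152, 150, 152, 150, 144, 227, 228, 146, 127, 127, 182, 186, 190, 174]
t2 178 [155, 161, 172, 169, 161, 159, 166, 160, 168, 165, 159, 163, 169, 162, 215, 227, 154, 152, 156, 146, 145, 150, 151, 150, 153, 167, 158, 165, 166, 172, 163, 177]
t2 262 [157, 164, 163, 167, 170, 164, 164, 168, 174, 170, 220, 232, 163, 151, 148, 147, 141, 148, 148, 147, 147, 146, 140, 223, 225, 142, 124, 124, 178, 181, 186, 170]
t3 178 [160, 165, 177, 174, 165, 163, 170, 164, 172, 169, 163, 167, 174, 166, 169, 174, 173, 175, 229, 230, 103, 117, 128, 137, 144, 150, 155, 158, 161, 164, 167, 170]
t3 262 [162, 168, 167, 172, 175, 169, 169, 173, 178, 175, 172, 162, 169, 168, 228, 236, 139, 137, 134, 135, 135, 137, 132, 222, 227, 146, 127, 127, 182, 187, 190, 175]
side0 [101, 105, 111, 110, 105, 106, 104, 104, 102, 108, 107, 110, 104, 132, 166, 194, 191, 195, 192, 186, 183, 182, 162, 117, 107]
[98, 100, 99, 94, 173, 108, 101, 104, 103, 102, 104, 106, 104, 102, 101, 106, 102, 103, 102, 107, 108, 108, 109, 229, 170]
s1 [103, 107, 112, 111, 106, 107, 105, 104, 102, 108, 107, 110, 105, 134, 167, 194, 191, 195, 193, 186, 184, 182, 163, 118, 107]
[99, 100, 99, 95, 173, 109, 101, 105, 103, 102, 104, 105, 105, 104, 102, 107, 103, 104, 102, 108, 108, 108, 110, 229, 170]
s3 [101, 106, 111, 97, 96, 95, 93, 96, 98, 99, 96, 145, 176, 198, 196, 193, 189, 193, 190, 184, 182, 180, 162, 117, 106]
[99, 99, 98, 94, 169, 101, 94, 96, 93, 94, 97, 94, 99, 103, 105, 106, 102, 103, 101, 106, 107, 108, 109, 228, 169]
```

```bash
python3 - <<'E'
from h import *
t=load("t3")[0]
for n,px in [("before",[(178,179.5),(262,171.5)]),("now",[(178,187.5),(262,179.5)]),("hinge",[(262,197.5)])]:
    P=onz(t,px,.098 if n=="hinge" else .25)[:,:2]; print(n,(P-CC)@CR)
print(r.get_finger_gap(),r.get_ee_pos())
# side-view lid edge: strongest vertical gradients along row bands before/after
for k in ("s1","s3"):
    g=cv2.cvtColor(load(k)[1],cv2.COLOR_BGR2GRAY).astype(int)
    for y in (100,110,120,140,150): print(k,y,[int(v) for v in g[y,236:310:3]])
im=load("w6")[1]; print("w6 mean rows",im[::60,::80,2])
E
```

```text
before [[ 0.103   0.098 ]
 [ 0.1035 -0.0926]]
now [[ 0.0845  0.0991]
 [ 0.085  -0.091 ]]
hinge [[ 0.0735 -0.0828]]
0.0007650477862903289 [0.4623 0.0865 0.2183]
s1 100 [77, 77, 80, 140, 85, 82, 97, 121, 151, 154, 148, 144, 140, 138, 141, 140, 138, 143, 149, 149, 140, 97, 90, 99, 151]
s1 110 [60, 75, 119, 121, 81, 84, 85, 84, 81, 93, 116, 143, 151, 152, 153, 153, 152, 155, 155, 154, 154, 154, 145, 94, 84]
s1 120 [75, 75, 77, 79, 80, 78, 80, 81, 82, 83, 84, 81, 90, 114, 139, 153, 153, 155, 158, 157, 156, 156, 155, 156, 155]
s1 140 [77, 77, 77, 76, 76, 77, 78, 78, 79, 78, 76, 77, 78, 80, 80, 83, 79, 78, 72, 66, 63, 62, 62, 63, 62]
s1 150 [91, 98, 84, 77, 77, 80, 80, 77, 78, 78, 80, 77, 76, 76, 78, 80, 79, 76, 74, 75, 75, 77, 78, 77, 78]
s3 100 [77, 77, 75, 81, 111, 142, 155, 155, 154, 152, 147, 143, 138, 137, 140, 139, 136, 141, 148, 148, 138, 96, 89, 99, 150]
s3 110 [60, 67, 74, 77, 78, 75, 80, 110, 130, 147, 148, 148, 150, 151, 153, 152, 151, 154, 154, 153, 152, 153, 143, 94, 82]
s3 120 [75, 75, 73, 71, 72, 75, 75, 76, 74, 82, 113, 135, 155, 154, 152, 151, 151, 154, 157, 156, 155, 155, 153, 155, 153]
s3 140 [77, 76, 71, 70, 70, 72, 72, 72, 71, 70, 72, 74, 75, 74, 76, 78, 90, 81, 73, 67, 64, 61, 62, 62, 61]
s3 150 [90, 98, 77, 70, 73, 73, 72, 71, 72, 72, 70, 69, 71, 73, 77, 74, 77, 76, 74, 74, 73, 77, 77, 77, 78]
w6 mean rows [[130 134 135 130 139 138 131]
 [136 141 136 134 142 141 145]
 [146 133 140 130 123 133 137]
 [ 90 124 150 148 148 134 144]
 [140 136 206 201 137 138 130]
 [124 129 123  31  32 137 140]
 [ 87 117  54  55  55  54  86]]
```

The lid now stands at about 90.7° and is still upright, so the shut fingertips slipped past its edge. I'll retry with a deeper overlap and check for contact.

```bash
cat >> h.py <<'E'
def lidpose(thd,s,back=.0075):
    th=np.radians(thd); return case(.0775-s*np.cos(th)+.010*np.sin(th)+back,0,.0965+s*np.sin(th)+.010*np.cos(th))
E
python3 - <<'E'
from h import *
e=r.get_ee_pos(); r.move_linear([e[0],e[1],.285],v=.3)
r.move_linear(case(.135,0,.285),v=.35)
print(r.move_linear(case(.135,0,.192),v=.2,max_force=6),r.get_ee_pos()); r.dwell(.1); f0=np.array(r.get_ft_force())
for a in (92,80):
    h=r.move_linear(lidpose(a,.100),v=.08); r.dwell(.12); fs=np.mean([r.get_ft_force() for _ in range(3)],0)-f0
    im=optics.read_camera("side").astype(int)[:,:,2]; print(a,h,fs,r.get_ee_pos(),[int(v) for v in im[120,236:310:4]])
cv2.imwrite("pics/s4.png",im); print(r.get_time())
E
```

```text
False [0.6472 0.1048 0.1936]
92 False [-0.0614  0.1845 -0.3945] [0.6114 0.1012 0.196 ] [102, 99, 93, 95, 96, 96, 91, 105, 129, 187, 194, 191, 191, 196, 197, 195, 195, 195, 193]
80 False [ 0.1979 -1.1848 -0.4129] [0.5902 0.0991 0.1967] [85, 85, 89, 91, 105, 136, 142, 196, 198, 196, 193, 190, 190, 195, 196, 194, 194, 194, 192]
46.725[ WARN:0@5.172] global loadsave.cpp:1063 imwrite_ Unsupported depth image for selected encoder is fallbacked to CV_8U.
```

The lid follows this time: the side-view edge shifted from column 268 to about 256. I'll continue along the arc with the deeper contact.

```bash
python3 - <<'E'
from h import *
for a in (66,52,38):
    h=r.move_linear(lidpose(a,.100),v=.09,max_force=18)
    im=optics.read_camera("side").astype(int)[:,:,2]; print(a,h,np.array(r.get_ft_force()),[int(v) for v in im[120,200:310:5]],[int(v) for v in im[150,200:310:5]])
    if h: break
print(r.get_time(),r.get_ee_pos()); cv2.imwrite("pics/s5.png",im.astype(np.uint8))
E
```

```text
66 False [-0.3562  0.3284  0.5326] [98, 108, 107, 108, 101, 97, 83, 103, 120, 143, 145, 201, 198, 197, 195, 194, 189, 190, 197, 192, 193, 193] [123, 122, 100, 100, 114, 110, 107, 120, 128, 78, 79, 102, 100, 102, 103, 105, 106, 106, 103, 101, 104, 106]
52 False [ 0.095  -0.5252  0.3446] [98, 108, 107, 131, 97, 101, 119, 138, 137, 103, 151, 201, 198, 197, 194, 193, 189, 189, 196, 191, 193, 193] [123, 122, 100, 100, 115, 111, 107, 143, 106, 117, 111, 108, 100, 102, 103, 104, 106, 106, 102, 101, 104, 105]
38 False [ 0.3381 -0.0426  0.4725] [137, 91, 105, 109, 127, 101, 137, 140, 139, 140, 141, 166, 198, 197, 194, 192, 189, 189, 196, 191, 192, 192] [122, 122, 102, 114, 124, 87, 136, 158, 128, 109, 112, 109, 100, 102, 103, 104, 106, 107, 102, 100, 105, 105]
48.15 [0.5257 0.0927 0.1662]
```

```bash
python3 - <<'E'
from h import *
i,im=snap("top","t5")
for x in (178,190,262,270): print(x,[int(v) for v in im[150:276:3,x-1:x+2,2].mean(1)])
print(r.get_ft_force(),r.get_time())
# dark seam/gold hinge mask
hsv=cv2.cvtColor(im,cv2.COLOR_BGR2HSV)
for t in ("t3","t5"):
    h=cv2.cvtColor(load(t)[1],cv2.COLOR_BGR2HSV); m=cv2.inRange(h,(20,120,150),(32,255,255)); ys,xs=np.nonzero(m[160:230,160:300]); print(t,len(xs),(xs.min()+160,xs.max()+160,ys.min()+160,ys.max()+160) if len(xs) else 0)
E
```

```text
178 [158, 167, 173, 107, 131, 143, 153, 158, 163, 168, 173, 178, 176, 171, 138, 123, 119, 114, 110, 103, 89, 86, 87, 84, 109, 91, 95, 152, 143, 188, 206, 163, 162, 171, 186, 170, 168, 175, 171, 172, 167, 155]
190 [161, 167, 173, 112, 128, 142, 151, 158, 162, 168, 173, 177, 178, 172, 166, 162, 155, 148, 111, 105, 93, 111, 104, 104, 88, 87, 86, 201, 159, 218, 138, 107, 107, 107, 108, 107, 107, 222, 195, 162, 167, 158]
262 [160, 166, 170, 170, 168, 173, 174, 163, 168, 167, 177, 172, 171, 157, 76, 69, 101, 70, 70, 70, 70, 96, 69, 77, 83, 181, 165, 216, 194, 223, 231, 214, 166, 173, 172, 221, 143, 160, 165, 158, 170, 163]
270 [161, 167, 170, 172, 170, 174, 172, 160, 168, 167, 177, 171, 179, 178, 162, 172, 176, 148, 146, 147, 150, 150, 145, 149, 149, 139, 176, 215, 169, 172, 174, 175, 220, 225, 226, 222, 127, 167, 165, 159, 168, 155]
[-0.8425  0.604  -0.6465] 48.2
t3 8 (np.int64(249), np.int64(262), np.int64(197), np.int64(198))
t5 0 0
```

```bash
python3 - <<'E'
from h import *
i=load("t5")[0];K=np.array(i["intrinsics"]);W=np.linalg.inv(np.array(i["world_from_camera"]))
for a in (80,60,45,38,30):
    th=np.radians(a);o=[]
    for n in (0,.010):
        p=W@[*case(.0775-.155*np.cos(th)+n*np.sin(th),-.115,.0965+.155*np.sin(th)+n*np.cos(th)),1]
        o.append([K[0,2]+K[0,0]*p[0]/-p[2],K[1,2]+K[1,1]*p[1]/p[2]])
    print(a,np.round(o,1).tolist())
# brightness rows, fine, col 274
im=load("t5")[1]; print([int(v) for v in im[196:270:2,271:275,2].mean(1)])
E
```

```text
80 [[274.0, 193.5], [273.6, 189.1]]
60 [[276.2, 216.9], [275.8, 212.8]]
45 [[277.7, 232.2], [277.3, 228.8]]
38 [[278.2, 238.3], [278.0, 235.3]]
30 [[278.8, 244.2], [278.6, 241.7]]
[155, 151, 128, 125, 122, 143, 123, 127, 147, 127, 130, 143, 132, 137, 151, 128, 182, 217, 174, 170, 173, 172, 174, 178, 218, 220, 225, 229, 225, 225, 190, 135, 160, 162, 165, 166, 166]
```

The lid's free edge is in rows 228–231, which puts it at about 45°. It is following with some lag, as if the fingers touch about 15 mm above the nominal TCP. I'll keep lowering, force-limited, until it reaches the stop.

```bash
python3 - <<'E'
from h import *
for a,s in ((28,.108),(18,.116),(9,.122)):
    h=r.move_linear(lidpose(a,s),v=.08,max_force=18); print(a,h,r.get_ft_force())
h=r.move_linear(case(-.050,0,.080),v=.03,max_force=10); print("press",h,r.get_ee_pos(),r.get_ft_force(),r.get_time())
E
```

```text
28 False [-0.231   0.1489 -0.308 ]
18 False [-0.4638 -0.6481 -0.0029]
9 False [ 0.1049 -1.4615  0.5629]
press True [0.4645 0.0866 0.0838] [-0.801   0.1828  5.3004] 50.7667
```

```bash
python3 - <<'E'
from h import *
h=r.move_linear(case(-.055,0,.076),v=.02,max_force=9); print("press2",h,r.get_ee_pos(),r.get_ft_force())
e=r.get_ee_pos(); r.move_linear([e[0],e[1],.19],v=.25)
r.goto(case(-.09,.15,.21),q(CY+.21+np.pi)); fingers.move_gripper(.05)
i,im=snap("top","t6"); si,sm=snap("side","s6"); print(r.get_time(),r.get_joints())
def proj(i,P):
    K=np.array(i["intrinsics"]);W=np.linalg.inv(np.array(i["world_from_camera"]));p=W@[*P,1]
    return np.round([K[0,2]+K[0,0]*p[0]/-p[2],K[1,2]+K[1,1]*p[1]/p[2]],1)
for a in (0,3,6,10):
    th=np.radians(a)
    E=[case(.0775-.155*np.cos(th)+n*np.sin(th),-.12,.0965+.155*np.sin(th)+n*np.cos(th)) for n in (0,.01)]
    print(a,"top",[proj(i,p).tolist() for p in E],"side",[proj(si,p).tolist() for p in E])
c=proj(i,case(-.0775,-.11,.1))[0]; c=int(c); print(c,[int(v) for v in im[225:275:1,c,2]])
s=proj(si,case(-.0775,-.12,.1065)).astype(int); print(s,[int(v) for v in sm[s[1]-20:s[1]+20,s[0]+6,2]])
E
```

```text
press2 True [0.4646 0.0866 0.0838] [0.3374 0.6169 4.1371]
53.2833 [ 0.2779  0.1024  1.693  -0.      1.3462 -1.6025]
0 top [[282.0, 255.1], [281.9, 254.8]] side [[204.7, 216.3], [204.3, 212.4]]
3 top [[281.9, 254.8], [281.9, 254.3]] side [[204.5, 213.2], [204.3, 209.2]]
6 top [[281.9, 254.3], [281.8, 253.6]] side [[204.4, 209.9], [204.5, 205.9]]
10 top [[281.8, 253.4], [281.7, 252.4]] side [[204.7, 205.6], [205.0, 201.4]]
278 [228, 230, 221, 224, 233, 215, 223, 232, 234, 234, 234, 191, 143, 169, 166, 149, 166, 186, 187, 189, 163, 136, 157, 179, 165, 136, 147, 163, 181, 186, 160, 129, 123, 119, 112, 121, 123, 120, 120, 123, 131, 125, 123, 130, 131, 148, 137, 132, 143, 162]
[204 212] [113, 112, 113, 118, 127, 129, 125, 119, 116, 114, 112, 112, 112, 111, 111, 108, 99, 92, 99, 107, 105, 101, 98, 96, 96, 98, 99, 101, 101, 100, 99, 98, 98, 98, 98, 97, 95, 93, 92, 91]
```

```bash
python3 - <<'E'
from h import *
fingers.move_gripper(0.0)
r.goto(case(.015,.05,.13),q(CY+.21+np.pi))
h=r.move_linear(case(.015,.05,.076),v=.05,max_force=5); print("touch mid",h,r.get_ee_pos(),r.get_ft_force())
e=r.get_ee_pos(); r.move_linear([e[0],e[1],.10],v=.2)
r.move_linear(case(-.058,.05,.094),v=.2)
h=r.move_linear(case(-.058,.05,.076),v=.04,max_force=5); print("touch edge",h,r.get_ee_pos(),r.get_ft_force(),r.get_finger_gap())
e=r.get_ee_pos(); r.move_linear([e[0],e[1],.15],v=.25); print(r.get_time())
E
```

```text
touch mid True [0.5224 0.1426 0.0839] [-1.7242 -0.5784  7.1454]
touch edge True [0.4521 0.1354 0.0838] [-1.9277  0.7043  8.9949] 0.0007268577392716011
57.2917
```

The lid is flat and shut: touches at mid-board and near the free edge both stopped at the same height. Now the catch.

```bash
python3 - <<'E'
from h import *
p=np.array([.4876,.2403]); ps=np.radians(17.5)+np.pi
r.goto([*p,.155],q(ps)); fingers.move_gripper(.042,force=20)
h=r.move_linear([*p,.108],v=.1,max_force=6); print("down",h,r.get_ee_pos())
fingers.move_gripper(.005,force=20); print("gap",r.get_finger_gap(),r.get_finger_force(),r.get_time())
if .009<r.get_finger_gap()<.016:
    r.goto([*p,.108],q(CY+1.5*np.pi)); r.dwell(.15); print(r.get_joints()[5],r.get_finger_gap(),r.get_wrist_torque(),r.get_time())
E
```

```text
down False [0.4878 0.2404 0.1082]
gap 0.011927070814046741 19.99282032251358 59.8583
-2.9885134393407258 0.011864971845091846 [1.2245 0.4705 0.0317] 61.2417
```

```bash
python3 - <<'E'
from h import *
j=r.get_joints(); print("psi-case",(j[0]-j[5]+np.pi/2-CY)-np.pi)
fingers.move_gripper(.035); e=r.get_ee_pos(); r.move_linear([e[0],e[1],.20],v=.2,max_force=8)
r.move_linear([.36,.24,.24],v=.3)
i,im=snap("top","t7"); s,sm=snap("side","s7"); print(r.get_time())
hsv=cv2.cvtColor(im,cv2.COLOR_BGR2HSV); roi=(slice(215,265),slice(140,225))
for lo in (150,190):
    m=((im[...,0]>lo-30)&(im[...,2]>lo+40)).astype(np.uint8)
    mm=np.zeros_like(m); mm[roi]=m[roi]
    n,l,st,ce=cv2.connectedComponentsWithStats(mm)
    for k in range(1,n):
        if st[k,4]>40:
            ys,xs=np.nonzero(l==k); P=onz(i,np.c_[xs,ys],.13)[:,:2]; c=P.mean(0); v=np.linalg.svd(P-c,full_matrices=False)[2][0]
            print(lo,st[k],"c case",(c-CC)@CR,"angle",(np.arctan2(v[1],v[0])-CY)%np.pi, "len",np.ptp((P-c)@v))
E
```

```text
psi-case 1.572377437741423
63.1583
150 [185 215  40  29 621] c case [0.0031 0.0482] angle 0.9109505939532916 len 0.11891233524413529
150 [152 228  39  15 281] c case [-0.0108  0.1502] angle 1.5656127288954909 len 0.09428597581248693
150 [187 247  38  13 254] c case [-0.058   0.0626] angle 1.5946633981511544 len 0.09099841075682445
190 [210 218  15  25 342] c case [-0.0029  0.0327] angle 3.0758428632294263 len 0.0594605744561844
190 [152 234  25   9 125] c case [-0.0095  0.1663] angle 1.6684804262946382 len 0.06038170869931342
```

The catch measures 1.566 rad, centred on its pin, with the lid shut and the arm clear.

```bash
python3 -c "
from h import *
print(workorder.hand_in(), r.get_time())"
```

```text
the job is handed in; nothing more can be done
the job is handed in; nothing more can be done
```

The job is handed in at about 63 s of the 72 s allowed: the ox is in the left bay and the camel in the right, the lid is flat shut (its first push slipped off and was repeated), and the catch lies square across its edge at 1.57 rad; the camel's final stance was judged only from the set-down contact.

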